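# Lock the vial tray and start the shaker

### The arm

A 7-joint arm with a two-finger parallel gripper is mounted at the origin on the work surface. World frame = base frame: x ahead of the robot, y to its left, z up, the work surface at z = 0. Lengths are in m, angles in rad, forces in N, time in s.
With the tool pointing down it reaches from about 0.35 to 0.9 m from the base axis. Payload 8.1 kg.
Tool frame: the origin (TCP) lies at the very end of the fingers, on their centre line; the grasp point (between the pads) lies 19 mm behind it; z points along the fingers, y is the line along which they close (so a half turn about z gives the same grasp; the last joint's range is limited). The gripper opens to 92 mm and grips with 3 to 60 N. Pads are 19 mm wide; open, the fingers measure 130 mm over their backs; the gripper's body (75 mm by 190 mm) begins 47 mm behind the grasp point.
Start: joints at [-1.329, 0.434, 0.025, 1.573, -0.012, 1.134, -0.075], TCP at [0.211, 0.588, 0.227] pointing down, gripper open.
Joint ranges: [-2.62, 2.62], [-0.44, 2.09], [-1.27, 1.32], [0.08, 2.57], [-1.32, 4.46], [0.12, 2], [-2.74, 2.74]. Speed limits (rad/s): [2.22, 2.22, 3.01, 3.01, 3.14, 3.14, 3.14].

### API

Orientations are given as a rotation vector (axis times angle).
In Python, from cell import readout, cams, job gives the robot as it stands.
- The arm moves only by the tool drive_tool, never from a script. Its argument "commands" is a list of rows, each a list of 3 entries, a list of its own where there are three numbers: the turn, a rotation vector about the tool's x, y, z in rad, then the shift along the tool's x, y, z in cm, then the gripper's target within -1 to 1 (fully open at 1, half-way at 0, shut at -1). A call has 1 to 20 rows; each row is the pose to reach, as a shift and turn from the pose commanded when the call began, along the tool's axes at that moment; what a row does not reach only later rows make up. A row lasts 1/12 s, in which the tool goes at most 41.7 mm and 7.16 degrees, less where a joint would pass 70% of its speed; a pose out of reach is approached as far as the arm can. A call with a gripper value outside its range is refused whole. The fingers move at their own pace and stop on an object; "newtons" is the grip in N (left out, the last holds). Time passes only in rows, so rows that repeat a pose let the fingers close. It gives the time, the measured TCP pose, the force, the opening and the grip force at its end, in the units of the state.
- readout.observe(): the state, without advancing time (a new reading comes with each control period).
- cams.get_image(name): name is "scene" or "top"; returns the picture (384x512x3 uint8, blue, green, red); there is no depth.
- cams.camera_info(name): a dict with "camera_matrix" (3x3 intrinsics, pixels), "k1" (the pictures are not rectified: a ray, as slopes to the right and down, at radius r is drawn at 1 + k1 r^2 times it, then the intrinsics apply), "R" (3x3) and "t" (3): a world point X has camera coordinates R X + t. Camera axes: x right, y down, z forward; pixel columns grow to the right and rows downward; lengths in m; the calibration is good to about 2 mm. A picture is of the moment at which its call begins. camera_info takes no time and is no camera call.
- job.sign_off(): hands the job in; it is judged then, once.
The state is a dict: "clock": time; "joints": joint angles; "dq": joint speeds; "joint_efforts": joint torques, N m; "position": TCP position; "ee_rot": TCP orientation; "force": force on the tool from outside, world axes, zero at the start; "ft_torque": the same for the moment, N m; "width": opening from 0.0 (shut) to 1.0 (fully open); "gripper_force": force on a finger pad.
Only numpy, scipy, OpenCV 4.12 (cv2) and the standard library are available. Lean on these libraries where they do the work, as an engineer would, in place of code of your own. Each camera call takes 0.05 s, during which the arm holds its last target. There are 200 camera calls.

### The job

Lock the vial tray on the shaker by pushing the yellow-headed taper pin fully home, so that it pulls the tray's hole into line. Then press the green start button on the controller's sloping face gently but fully down, keep it down for about a second, and let it come out again. Do not press the red stop button, and leave the other things on the bench where they are.

Things in the scene. Friction and masses are not known exactly. Their poses are not given: they have to be found in the camera images.
- shaker: white laboratory shaker, fixed, 250 x 230 mm, with a grey platform 75 mm above the bench. Origin: centre of its underside on the bench; x points away from its front edge, z up. A steel bridge (30 x 86 mm, top 110 mm above the bench) stands near the front edge, centred 85 mm in front of the origin (local x = -0.085, y = 0); the taper pin passes down through it.
- lock_pin (a joint): how far the taper pin is pushed down, in m: 0 raised (as at the start), 0.028 fully home (a hard stop; the head's underside then rests on the bridge). The pin moves only straight down and stays where it is left (5 N of friction). It is a 19 mm steel pin with a 20 mm long taper to a 5 mm tip, which starts 2 mm above the tray's lug. Driving it drags the tray into line and takes about 4 to 9 N; 12 N or more is felt only at the stop.
- lock_pin_top (a point): centre of the top of the pin's yellow round head (34 mm across, 14 mm high), moves with the pin; about 152 mm above the bench when raised, 124 mm when home. It can be pushed with the closed fingertips.
- tray: loose aluminium tray (120 x 150 x 10 mm, 0.3 to 0.55 kg) with a blue block of twelve amber vials (white caps, 55 mm above the tray's underside), lying on the shaker's platform. Origin: centre of the underside of the tray plate. Its lug (44 mm wide, 10 mm thick) reaches forward (-x) under the bridge.
- tray_hole (a point): centre of the mouth (top face) of the 21 mm hole in the tray's lug; starts 3 to 7 mm out of line with the pin.
- platform_hole (a point): centre of the hole in the shaker's platform, at its top face, right below the pin's axis.
- console: white controller box, fixed, 190 x 180 mm, 140 mm high, with a grey face that slopes up and away from its front (-x side) at 0.35 rad (20 degrees) from level; screen above, two buttons below. Origin: centre of its underside on the bench; x points from front to back, y to the robot's left when it faces the robot squarely, z up. The face's outward normal is (-0.343, 0, 0.939) in this frame.
- start_mount (a point): centre of the green start button's mount, in the plane of the sloping face; the button's axis passes through it along the face's outward normal. The green cap (28 mm across) sits in a grey collar (40 mm across). Collar and cap are screwed out by a different amount each time: the cap's top stands 14 to 31 mm above this point along the normal, the collar's rim 11 mm below the cap's top. The collar does not give way.
- start (a joint): travel of the green start button inwards along its axis, in m: 0 out, 0.007 fully down (hard stop). Its spring needs 2 N to begin to move and 5.5 N when fully down; it springs back when released. The controller must never be pushed with more than 25 N, so meet the stop slowly (about 5 mm/s).
- stop_mount (a point): centre of the red stop button's mount in the plane of the sloping face, 72 mm to the right of the start button (the -y side of the controller); its cap, 28 mm across, stands 22 mm proud along the normal.
- stop (a joint): travel of the red stop button inwards, in m: 0 out, 0.006 fully down. To be left alone.
- reagent: amber bottle, 60 mm across, 130 mm tall, standing on the bench; origin at the centre of its underside. Bystander.
- beaker: glass beaker, 66 mm across, 80 mm tall, standing on the bench; origin at the centre of its underside. Bystander.
- salt_jar: white jar with blue cap, 56 mm across, 75 mm tall; origin at the centre of its underside. Bystander.
- tip_box: orange box 70 x 90 x 50 mm; origin at the centre of its underside. Bystander.
- spatula: spatula lying on the bench between robot and machines. Bystander.
- marker: marker pen, 120 mm long and 14 mm thick, lying on the orange box. Bystander.
- stopper: cork stopper, 32 mm across, 28 mm tall, standing on the flat top of the controller behind the screen; origin at the centre of its underside. Bystander.
There are look-alikes about, which are no part of the job. There is more than one size of the tray; the one meant has the size given above.

How it is judged:
On the way, in this order (a step that is already met when the one before it is completed fails the run):
1. the taper pin is fully home and the tray's hole is in line, the start button still out (value of joint lock_pin above 0.026 m and horizontal distance between tray_hole and platform_hole below 0.0025 m and value of joint start below 0.002 m), for 0.2 s.
2. the start button is held fully down with the tray locked (value of joint lock_pin above 0.026 m and horizontal distance between tray_hole and platform_hole below 0.0025 m and value of joint start above 0.0063 m), for 0.5 s.
At the end, for the whole second after the job is handed in: the pin is home (pushed at least 26 of 28 mm) with the tray's hole within 2.5 mm of the platform's hole and the tray flat and at rest; the start button has been down (at least 6.3 of 7 mm) for half a second after that and is out again; the stop button is out (value of joint lock_pin above 0.026 m and horizontal distance between tray_hole and platform_hole below 0.0025 m and value of joint each of start, stop below 0.001 m and angle between tray's own z axis and vertical below 0.06 rad and linear speed of tray below 0.01 m/s); the robot touches nothing.
It fails at once if the start button pressed before the pin is home (value of joint start above 0.004 m and value of joint lock_pin below 0.024 m).
It fails at once if the stop button pressed (value of joint stop above 0.003 m).
It fails at once if the controller or its buttons pushed with more than 25 N (contact force between any of the fingers, the arm and console above 25 N).
It fails at once if a bystander shifted by more than 30 mm or tipped (distance of any of reagent, beaker, salt_jar, tip_box, spatula, marker, stopper from where it was at the start of the episode above 0.03 m or angle between any of reagent, beaker, salt_jar, tip_box, stopper's own z axis and vertical above 0.4 rad).
It also fails if it takes over 45 s, if anything falls off the work surface, if the arm or the gripper's body presses on something with over 40 N, if the wrist force passes 120 N, or if a joint passes its speed limit or range.

## Working session

There is one attempt and no reset: what is moved stays moved. The work goes in short steps, Python scripts to look and compute and a tool call to move; the robot and the scene stay as the last step left them, time stands still between calls to the robot, and variables do not carry over. Pictures are saved under pics/ and viewed, at most 10 in all, crops included, and the job is handed in when it is done.

Besides the shell and the picture viewer there is one more tool, called after "Request:" as name(argument=value, ...), one argument or row to a line, values as JSON. drive_tool: Moves the arm, as the interface text tells. Its arguments: {"type":"object","properties":{"commands":{"type":"array"},"newtons":{"type":"number"}},"required":["commands"]}

```bash
mkdir -p pics
cat > h.py <<'E'
import numpy as np, cv2
from cell import readout, cams, job
def ray(n,uv):
    c=cams.camera_info(n);K=np.array(c["camera_matrix"]);R=np.array(c["R"]);t=np.array(c["t"])
    p=cv2.undistortPoints(np.array([[uv]],float),K,np.array([c["k1"],0,0,0.]))[0,0]
    d=R.T@np.array([p[0],p[1],1]);return -R.T@t,d/np.linalg.norm(d)
def onz(n,uv,z):
    o,d=ray(n,uv);return o+d*(z-o[2])/d[2]
def tri(a,b):
    A=np.zeros((3,3));y=np.zeros(3)
    for n,uv in(("scene",a),("top",b)):
        o,d=ray(n,uv);P=np.eye(3)-np.outer(d,d);A+=P;y+=P@o
    X=np.linalg.solve(A,y);return X
def proj(n,X):
    c=cams.camera_info(n);R=np.array(c["R"]);t=np.array(c["t"])
    return cv2.projectPoints(np.array([X],float),cv2.Rodrigues(R)[0],t,np.array(c["camera_matrix"]),np.array([c["k1"],0,0,0.]))[0].ravel()
E
python3 - <<'E'
from h import *
for n in("scene","top"):
    im=cams.get_image(n);cv2.imwrite(f"pics/{n}0.png",im)
    c=cams.camera_info(n);print(n,-np.array(c["R"]).T@c["t"],c["k1"])
print(readout.observe())
E
```

```text
scene [ 1.84874316 -0.05793627  1.17281672] -0.12089009575568728
top [0.35731169 0.02531738 1.18341453] -0.04894396609924395
{'clock': 0.1, 'joints': array([-1.32857134,  0.43513272,  0.02496879,  1.57402466, -0.01159376,
        1.13401725, -0.07509237]), 'dq': array([ 0.00158559, -0.0012225 , -0.00100687, -0.00110975,  0.00052414,
       -0.00128029,  0.00035096]), 'joint_efforts': array([ 4.14802445e-03, -6.69129324e+01,  9.88444202e-01, -3.15144038e+01,
       -6.05866034e-02,  3.75441578e-02,  2.95161612e-05]), 'position': array([0.21115971, 0.58774299, 0.22602902]), 'ee_rot': array([-5.39035702e-01, -3.09488690e+00,  2.25023938e-03]), 'force': array([-0.13994808, -0.32104676,  0.30660975]), 'ft_torque': array([-0.00873594, -0.04945794, -0.00585133]), 'gripper_force': 0.0, 'width': 1.0061167221472789}
```

View pics/scene0.png

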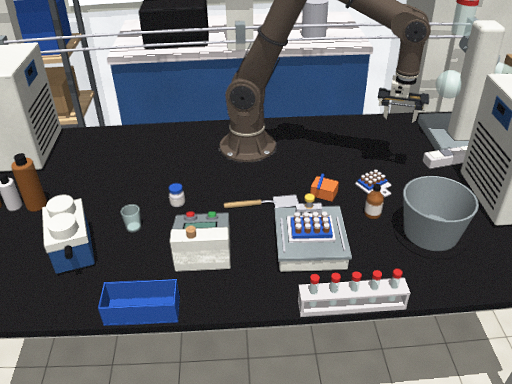

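View pics/top0.png

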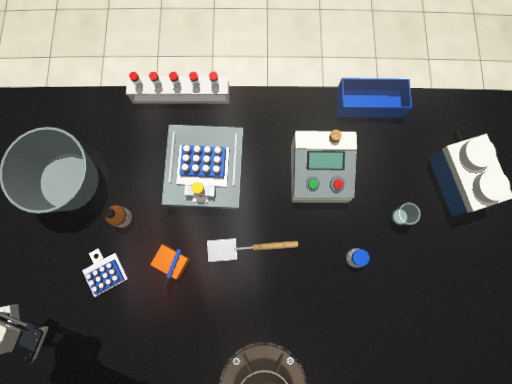

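The scene camera shows the yellow pin head at about (310,199), green button at (212,215) and red button at (190,215). In the top camera they are at (197,187), (313,184) and (338,184).

The possible mix-ups, in top-camera pixels, are:
- **Tray:** the small tray at (104,273) against the one on the shaker at (203,165). I choose the shaker's, which is under the bridge.
- **Yellow and green:** the pin head at (197,187) is the only yellow round thing, and the start button at (313,184) is the only green cap.
- **Red:** the stop button at (338,184) and the rack caps at (134–213,76) are to be avoided.

Next I'll measure these and check them in one close crop.

```bash
cat > m.py <<'E'
from h import *
I={n:cv2.imread(f"pics/{n}0.png") for n in("scene","top")}
H={n:cv2.cvtColor(I[n],cv2.COLOR_BGR2HSV) for n in I}
def blob(n,lo,hi,near,smin=120,vmin=60,r=14):
    m=cv2.inRange(H[n],(lo,smin,vmin),(hi,255,255))
    k=np.zeros_like(m);cv2.circle(k,near,r,255,-1);m&=k
    N,l,s,c=cv2.connectedComponentsWithStats(m);i=1+np.argmax(s[1:,4]);return c[i],s[i]
P={}
for nm,lo,hi,a,b in(("yellow",20,35,(310,199),(197,187)),("green",45,85,(212,215),(313,184)),("red",0,8,(190,215),(338,184))):
    A,sa=blob("scene",lo,hi,a);B,sb=blob("top",lo,hi,b);X=tri(A,B)
    print(nm,A.round(1),sa,B.round(1),sb,X.round(4),"reproj",(proj("scene",X)-A).round(1),(proj("top",X)-B).round(1))
    P[nm]=X
print("pin on z=.152 top",onz("top",blob("top",20,35,(197,187))[0],.152))
print("g-r",P["green"]-P["red"],np.linalg.norm(P["green"]-P["red"]))
a=cv2.resize(I["top"][125:212,155:250],None,fx=4,fy=4,interpolation=cv2.INTER_CUBIC)
b=cv2.resize(I["top"][125:212,280:365],None,fx=4,fy=4,interpolation=cv2.INTER_CUBIC)
c=cv2.resize(I["scene"][190:277,165:355],None,fx=3.78,fy=2.6,interpolation=cv2.INTER_CUBIC)
o=np.zeros((348+c.shape[0],720,3),np.uint8);o[:348,:380]=a;o[:348,380:720]=b;o[348:,:c.shape[1]]=c[:,:720]
cv2.imwrite("pics/crop.png",o)
E
python3 m.py
```

```text
yellow [309.  197.4] [304 193  11   9  80] [197.3 187.8] [192 182  12  13 109] [0.5665 0.1822 0.1415] reproj [ 0.5 -0.1] [0.6 0. ]
green [211.6 213.5] [208 211   8   6  39] [313.  183.7] [309 179   9  10  67] [ 0.5861 -0.1472  0.1087] reproj [0.4 0. ] [0.4 0. ]
red [189.7 213.6] [186 211   9   6  38] [337.9 183.9] [334 180   9   9  71] [ 0.5849 -0.2199  0.1122] reproj [0.5 0.1] [0.6 0. ]
pin on z=.152 top [0.56449433 0.18225501 0.152     ]
g-r [ 0.00113797  0.072714   -0.00349907] 0.07280703648234643
```

View pics/crop.png

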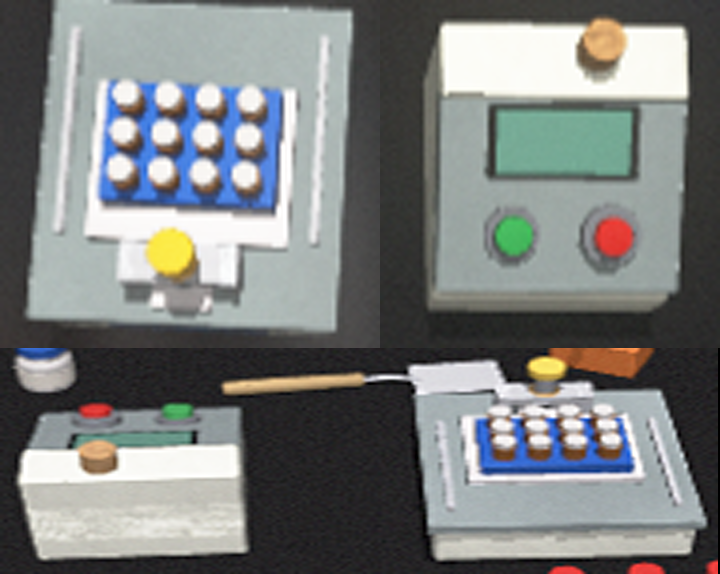

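The crop confirms the choice: a yellow head on the steel bridge of the shaker holding the blue twelve-vial tray, and a green button on the controller with red 72.8 mm away (expected 72). Now I'll work out the first move.

```bash
cat >> h.py <<'E'
from scipy.spatial.transform import Rotation as Ro
def plan(p,R):
    s=readout.observe();R0=Ro.from_rotvec(s["ee_rot"])
    print("turn",(R0.inv()*R).as_rotvec().round(4),"shift cm",(R0.inv().apply(np.array(p)-s["position"])*100).round(2))
Rd=Ro.from_matrix(np.array([[0,1,0],[1,0,0],[0,0,-1.]]).astype(float))
E
python3 - <<'E'
from h import *
print("bucket",onz("top",(50,165),.15),"reagent",onz("top",(115,215),.13))
plan([.40,.40,.30],Rd);plan([.564,.182,.20],Rd)
# console edges (top view): front bottom-of-face corners, flat-top edges, for the yaw
for a,b,z in(((287,197.5),(356,199.5),.093),((292,131),(358,132),.14),): 
    A,B=onz("top",a,z),onz("top",b,z);print((A-B).round(4),"yaw",np.arctan2(-(A-B)[0],(A-B)[1]))
E
```

```text
bucket [0.62985433 0.6022313  0.15      ] reagent [0.49082837 0.4140797  0.13      ]
turn [-1.2000e-03  1.0000e-03  1.2259e+00] shift cm [-24.12 -11.29  -7.38]
turn [-1.2000e-03  1.0000e-03  1.2259e+00] shift cm [-46.92 -26.25   2.65]
[0.0056 0.2031 0.    ] yaw -0.02750657501963068
[0.0015 0.1926 0.    ] yaw -0.007694233060243968
```

Request:
drive_tool(
  commands=[
    [[0, 0, 0.2], [-5, -2, -5], -1],
    [[0, 0, 0.4], [-12, -6, -7.5], -1],
    [[0, 0, 0.8], [-24, -11.3, -7.5], -1],
    [[0, 0, 0.8], [-24, -11.3, -7.5], -1],
    [[0, 0, 0.8], [-24, -11.3, -7.5], -1],
    [[0, 0, 0.8], [-24, -11.3, -7.5], -1],
    [[0, 0, 1.225], [-46.9, -26.2, -5], -1],
    [[0, 0, 1.225], [-46.9, -26.2, -5], -1],
    [[0, 0, 1.225], [-46.9, -26.2, -5], -1],
    [[0, 0, 1.225], [-46.9, -26.2, -5], -1],
    [[0, 0, 1.225], [-46.9, -26.2, -5], -1],
    [[0, 0, 1.225], [-46.9, -26.2, -5], -1],
    [[0, 0, 1.225], [-46.9, -26.2, -5], -1],
    [[0, 0, 1.225], [-46.9, -26.2, 2.6], -1],
    [[0, 0, 1.225], [-46.9, -26.2, 2.6], -1],
    [[0, 0, 1.225], [-46.9, -26.2, 2.6], -1],
    [[0, 0, 1.225], [-46.9, -26.2, 2.6], -1],
    [[0, 0, 1.225], [-46.9, -26.2, 2.6], -1],
  ],
  newtons=20,
)

```text
clock: 1.6
position: [0.5644, 0.1841, 0.2022]
ee_rot: [2.219, 2.223, 0.002]
force: [0.4, 1.3, 0.5]
width: 0.008
gripper_force: 0.0
```

Request:
drive_tool(
  commands=[
    [[0, 0, 0], [-0.2, 0, 2], -1],
    [[0, 0, 0], [-0.2, 0, 4], -1],
    [[0, 0, 0], [-0.2, 0, 4.5], -1],
    [[0, 0, 0], [-0.2, 0, 4.8], -1],
    [[0, 0, 0], [-0.2, 0, 5.1], -1],
    [[0, 0, 0], [-0.2, 0, 5.4], -1],
    [[0, 0, 0], [-0.2, 0, 5.7], -1],
    [[0, 0, 0], [-0.2, 0, 6.0], -1],
    [[0, 0, 0], [-0.2, 0, 6.3], -1],
    [[0, 0, 0], [-0.2, 0, 6.6], -1],
    [[0, 0, 0], [-0.2, 0, 6.9], -1],
    [[0, 0, 0], [-0.2, 0, 7.1], -1],
    [[0, 0, 0], [-0.2, 0, 7.3], -1],
    [[0, 0, 0], [-0.2, 0, 7.4], -1],
    [[0, 0, 0], [-0.2, 0, 7.5], -1],
    [[0, 0, 0], [-0.2, 0, 7.5], -1],
  ],
)

```text
clock: 2.93
position: [0.5647, 0.1819, 0.126]
ee_rot: [2.22, 2.223, 0.003]
force: [-0.3, 3.1, 3.4]
width: 0.004
gripper_force: 1.7
```

Request:
drive_tool(
  commands=[
    [[0, 0, 0], [0, 0, 0.1], -1],
    [[0, 0, 0], [0, 0, 0.2], -1],
    [[0, 0, 0], [0, 0, 0.25], -1],
    [[0, 0, 0], [0, 0, 0.3], -1],
    [[0, 0, 0], [0, 0, 0.35], -1],
    [[0, 0, 0], [0, 0, 0.35], -1],
  ],
)

```text
clock: 3.43
position: [0.5648, 0.1819, 0.1241]
ee_rot: [-2.22, -2.223, -0.004]
force: [-6.7, 2.9, 20.8]
width: 0.002
gripper_force: 10.5
```

```bash
cat >> h.py <<'E'
yw=-.016
B=Ro.from_euler('z',yw)*Ro.from_euler('y',-.35)   # face frame: z=outward normal
Rb=B*Ro.from_matrix(np.array([[0,1,0],[1,0,0],[0,0,-1.]]))
n=B.apply([0,0,1])
E
python3 - <<'E'
from h import *
g=np.array([.586,-.147,.110]);print(n)
plan(g+.045*n,Rb); plan([.565,.182,.22],Rd)
E
```

```text
[-0.34285392  0.00548613  0.93937271]
turn [-0.3482 -0.0051  0.0166] shift cm [-32.86   0.54  -2.88]
turn [ 0.0018 -0.0021  0.0012] shift cm [ 0.03  0.04 -9.59]
```

Request:
drive_tool(
  commands=[
    [[0, 0, 0], [0, 0, -1], -1],
    [[0, 0, 0], [0, 0, -4], -1],
    [[0, 0, 0], [0, 0, -8], -1],
    [[0, 0, 0], [-3, 0, -10], -1],
    [[0, 0, 0], [-20, 0, -10], -1],
    [[-0.1, 0, 0], [-20, 0, -10], -1],
    [[-0.2, 0, 0], [-20, 0, -10], -1],
    [[-0.3, 0, 0.017], [-20, 0, -10], -1],
    [[-0.348, -0.005, 0.017], [-32.9, 0.5, -10], -1],
    [[-0.348, -0.005, 0.017], [-32.9, 0.5, -10], -1],
    [[-0.348, -0.005, 0.017], [-32.9, 0.5, -10], -1],
    [[-0.348, -0.005, 0.017], [-32.9, 0.5, -10], -1],
    [[-0.348, -0.005, 0.017], [-32.9, 0.5, -6], -1],
    [[-0.348, -0.005, 0.017], [-32.9, 0.5, -3.5], -1],
    [[-0.348, -0.005, 0.017], [-32.9, 0.5, -3], -1],
    [[-0.348, -0.005, 0.017], [-32.9, 0.5, -3], -1],
    [[-0.348, -0.005, 0.017], [-32.9, 0.5, -3], -1],
  ],
)

```text
clock: 4.85
position: [0.5697, -0.1482, 0.1529]
ee_rot: [2.047, 2.013, 0.352]
force: [1.1, -0.1, 0.7]
width: 0.001
gripper_force: 0.0
```

Run:
```python
from h import *
a=cams.get_image("scene");b=cams.get_image("top")
cv2.imwrite("pics/scene1.png",a);cv2.imwrite("pics/top1.png",b)
o=np.hstack([cv2.resize(a[150:280,150:360],(400,300)),cv2.resize(b[110:260,150:370],(400,300))]);cv2.imwrite("pics/c1.png",o)
s=readout.observe();print(s["position"],s["force"])
g=np.array([.586,-.147,.110]);print("normal height, lateral of TCP over g (face frame):",B.inv().apply(s["position"]-g))
plan(g+.03*n,Rb)
H=cv2.cvtColor(b,cv2.COLOR_BGR2HSV);m=cv2.inRange(H,(20,120,60),(35,255,255))[170:205,180:215]
ys,xs=np.nonzero(m);print(xs.mean()+180,ys.mean()+170, onz("top",(xs.mean()+180,ys.mean()+170),.122))
```

```text
[ 0.5705113  -0.14809031  0.15395735] [ 0.89425216 -0.67894272 -0.04496404]
normal height, lateral of TCP over g (face frame): [ 0.00054147 -0.00133798  0.04659671]
turn [0.0005 0.0024 0.0005] shift cm [ 0.14 -0.05  1.66]
198.68316831683168 189.6039603960396 [0.56523293 0.18276374 0.122     ]
```

View pics/c1.png

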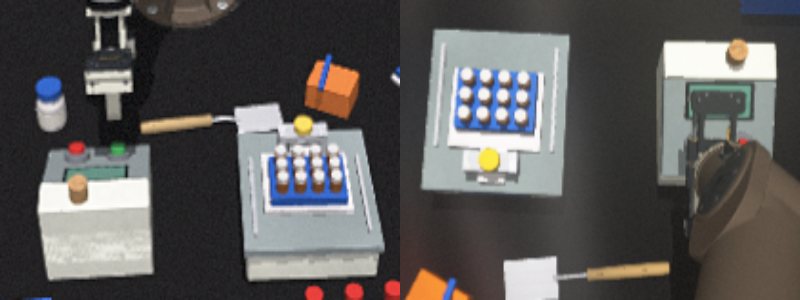

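The crop shows the yellow head resting low on the bridge (right half, 489,160). The closed fingers hang over the green button (left half, 113,118 above 118,148), and red is clear. I'll descend along the normal.

Request:
drive_tool(
  commands=[
    [[0, 0, 0], [0.13, 0, 1], -1],
    [[0, 0, 0], [0.13, 0, 2], -1],
    [[0, 0, 0], [0.13, 0, 2.7], -1],
    [[0, 0, 0], [0.13, 0, 3.0], -1],
    [[0, 0, 0], [0.13, 0, 3.1], -1],
    [[0, 0, 0], [0.13, 0, 3.2], -1],
    [[0, 0, 0], [0.13, 0, 3.3], -1],
    [[0, 0, 0], [0.13, 0, 3.4], -1],
    [[0, 0, 0], [0.13, 0, 3.45], -1],
    [[0, 0, 0], [0.13, 0, 3.5], -1],
    [[0, 0, 0], [0.13, 0, 3.55], -1],
    [[0, 0, 0], [0.13, 0, 3.6], -1],
    [[0, 0, 0], [0.13, 0, 3.65], -1],
    [[0, 0, 0], [0.13, 0, 3.7], -1],
    [[0, 0, 0], [0.13, 0, 3.7], -1],
  ],
)

```text
clock: 6.2
position: [0.582, -0.1469, 0.1174]
ee_rot: [2.047, 2.014, 0.352]
force: [0.0, -0.2, -0.1]
width: 0.007
gripper_force: 0.0
```

Request:
drive_tool(
  commands=[
    [[0, 0, 0], [0, 0, 0.05], -1],
    [[0, 0, 0], [0, 0, 0.1], -1],
    [[0, 0, 0], [0, 0, 0.15], -1],
    [[0, 0, 0], [0, 0, 0.2], -1],
    [[0, 0, 0], [0, 0, 0.25], -1],
    [[0, 0, 0], [0, 0, 0.3], -1],
    [[0, 0, 0], [0, 0, 0.35], -1],
    [[0, 0, 0], [0, 0, 0.4], -1],
    [[0, 0, 0], [0, 0, 0.45], -1],
    [[0, 0, 0], [0, 0, 0.5], -1],
    [[0, 0, 0], [0, 0, 0.5], -1],
  ],
)

```text
clock: 7.12
position: [0.5838, -0.1469, 0.1127]
ee_rot: [2.047, 2.014, 0.352]
force: [-1.4, 0.5, 2.4]
width: 0.008
gripper_force: 1.8
```

Request:
drive_tool(
  commands=[
    [[0, 0, 0], [0, 0, 0.04], -1],
    [[0, 0, 0], [0, 0, 0.08], -1],
    [[0, 0, 0], [0, 0, 0.12], -1],
    [[0, 0, 0], [0, 0, 0.16], -1],
    [[0, 0, 0], [0, 0, 0.2], -1],
    [[0, 0, 0], [0, 0, 0.24], -1],
    [[0, 0, 0], [0, 0, 0.28], -1],
    [[0, 0, 0], [0, 0, 0.32], -1],
    [[0, 0, 0], [0, 0, 0.36], -1],
    [[0, 0, 0], [0, 0, 0.4], -1],
    [[0, 0, 0], [0, 0, 0.4], -1],
  ],
)

```text
clock: 8.03
position: [0.585, -0.1469, 0.1093]
ee_rot: [2.047, 2.014, 0.353]
force: [-6.5, 1.4, 10.9]
width: 0.006
gripper_force: 6.0
```

12.5 N along the normal, within 8.6 mm of the last free position, is the button's hard stop and not the collar. I'll hold there.

Request:
drive_tool(
  commands=[
    [[0, 0, 0], [0, 0, 0], -1],
    [[0, 0, 0], [0, 0, 0], -1],
    [[0, 0, 0], [0, 0, 0], -1],
    [[0, 0, 0], [0, 0, 0], -1],
    [[0, 0, 0], [0, 0, 0], -1],
    [[0, 0, 0], [0, 0, 0], -1],
    [[0, 0, 0], [0, 0, 0], -1],
    [[0, 0, 0], [0, 0, 0], -1],
    [[0, 0, 0], [0, 0, 0], -1],
    [[0, 0, 0], [0, 0, 0], -1],
    [[0, 0, 0], [0, 0, 0], -1],
    [[0, 0, 0], [0, 0, 0], -1],
  ],
)

```text
clock: 9.03
position: [0.585, -0.147, 0.1093]
ee_rot: [2.047, 2.014, 0.353]
force: [-6.2, 0.9, 10.1]
width: 0.006
gripper_force: 5.9
```

Request:
drive_tool(
  commands=[
    [[0, 0, 0], [0, 0, -0.3], -1],
    [[0, 0, 0], [0, 0, -0.8], -1],
    [[0, 0, 0], [0, 0, -2], -1],
    [[0, 0, 0], [0, 0, -4], -1],
    [[0, 0, 0], [0, 0, -7], -1],
    [[0, 0, 0], [0, -6, -10], -1],
    [[0, 0, 0], [0, -10, -12], -1],
    [[0, 0, 0], [0, -10, -12], -1],
    [[0, 0, 0], [0, -10, -12], -1],
    [[0, 0, 0], [0, -10, -12], -1],
  ],
)

```text
clock: 9.87
position: [0.4492, -0.1444, 0.1881]
ee_rot: [2.047, 2.013, 0.354]
force: [0.3, -0.4, 1.1]
width: 0.008
gripper_force: 0.0
```

Run:
```python
from h import *
a=cams.get_image("scene");b=cams.get_image("top")
o=np.hstack([cv2.resize(a[150:280,150:360],(400,300)),cv2.resize(b[110:260,150:370],(400,300))]);cv2.imwrite("pics/c2.png",o)
s=readout.observe();print(s["position"],s["force"])
```

```text
[ 0.45122815 -0.14457303  0.18821297] [0.50561342 0.58640297 0.15704865]
```

View pics/c2.png

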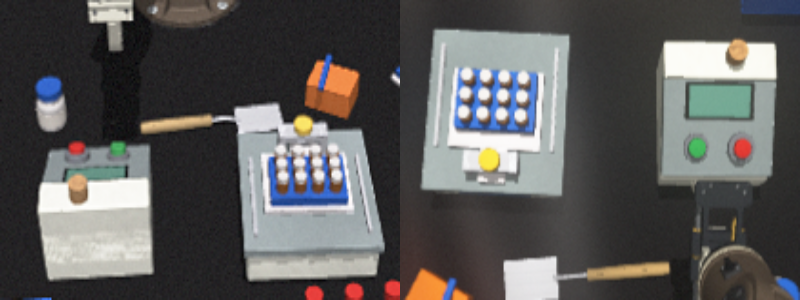

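The picture shows green out again at (697,147), the pin head low at (489,160), bystanders unmoved and the arm clear of everything.

```bash
python3 -c "
from cell import job
print(job.sign_off())"
```

```text
the job is handed in; nothing more can be done
None
```

The job is handed in, with no verdict returned: the pin met its stop at 124 mm above the bench (20.8 N), the green button was held down for over a second at about 12 N and came out again, and nothing else appears to have moved.

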